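# Size a bag ring on the stepped sizing cone

### The job

Check the bag-handle ring for the size marked on the sizing cone: of the three dark wooden rings, only the middle-sized one comes to rest on the shoulder marked by the dark band. Pick that ring up, lower it over the tip of the cone, keeping it in the grip until it is down at the marked shoulder (do not drop it on), and leave it lying level there, released. Leave the other two rings lying where they are.

Things in the scene. Friction and masses are not known exactly. Their poses are not given: they have to be found in the camera images.
- sizing_cone: pale wooden stepped cone, 88 mm tall, upright, fixed to the desk. Origin: centre of its underside, z up. Foot: 90 mm across, 10 mm high. Tiers (diameter bottom to top, heights): 56-54 mm, 10 to 28 mm; 45-42 mm, 28 to 50 mm, dark band near its top; 33.5-29 mm, 50 to 72 mm; tip 22-13 mm, 72 to 88 mm. Each tier's top is a flat shoulder. Marked shoulder: at 50 mm; the middle-sized ring rests there.
- ring_medium: the middle-sized of three flat dark-wood rings: outside diameter 52 mm, bore 36 mm, 16 mm thick, 20 to 45 g. Starts flat on the desk, in any place of the row of three. Origin: on the ring's axis, in the plane of its underside; z along the axis, up. This is the one to size: it stops with its underside 50 mm above the cone's origin.
- ring_small: the smallest of three flat dark-wood rings: outside diameter 40 mm, bore 24 mm, 16 mm thick, 20 to 45 g. Starts flat on the desk, in any place of the row of three. Origin: on the ring's axis, in the plane of its underside; z along the axis, up. It is to stay where it is.
- ring_large: the largest of three flat dark-wood rings: outside diameter 64 mm, bore 48 mm, 16 mm thick, 20 to 45 g. Starts flat on the desk, in any place of the row of three. Origin: on the ring's axis, in the plane of its underside; z along the axis, up. It is to stay where it is.

How it is judged:
On the way:
1. the middle-sized ring, held in the gripper, has been lowered round the cone to within 12 mm of the marked shoulder (horizontal distance between ring_medium and sizing_cone below 0.008 m and z of ring_medium in the frame of sizing_cone between 0.044 and 0.062 m and contact force between ring_medium and the fingers above 0.3 N), for 0.05 s.
At the end, for the whole second after the job is handed in: The middle-sized ring lies round the cone on the marked shoulder: underside 50 mm above the cone's origin within 4 mm, centred within 6 mm, level within 10 degrees, at rest; the other two rings are within 30 mm of where they started (z of ring_medium in the frame of sizing_cone between 0.046 and 0.054 m and horizontal distance between ring_medium and sizing_cone below 0.006 m and angle between ring_medium's own z axis and vertical below 0.17 rad and linear speed of ring_medium below 0.02 m/s and distance of each of ring_small, ring_large from where it was at the start of the episode below 0.03 m); the robot touches nothing.
It fails at once if another ring is moved more than 30 mm (not (distance of ring_small from where it was at the start of the episode below 0.03 m) or not (distance of ring_large from where it was at the start of the episode below 0.03 m)).
It also fails if it takes over 51 s, if anything falls off the work surface, if the arm or the gripper's body presses on something with over 40 N, if the wrist force passes 120 N, or if a joint passes its speed limit or range.

### The arm

A 6-joint arm with a two-finger parallel gripper is mounted at the origin on a cart in front of the work surface, level with it; the furniture and walls round the work are solid. World frame = base frame: x ahead of the robot, y to its left, z up, the work surface at z = 0. Lengths are in m, angles in rad, forces in N, time in s.
With the tool pointing down it reaches from about 0.425 to 1.125 m from the base axis. Payload 14.9 kg.
Tool frame: the origin (TCP) lies between the finger pads; the fingertips stand 17 mm ahead of it and the grasp point (between the pads) lies 2 mm behind it; z points along the fingers, y is the line along which they close (so a half turn about z gives the same grasp; the last joint's range is limited). The gripper opens to 91 mm and grips with 3 to 60 N. Pads are 32 mm wide; open, the fingers measure 118 mm over their backs; the gripper's body (76 mm by 178 mm) begins 60 mm behind the grasp point.
Start: joints at [1.253, 0.379, 1.734, -0, 1.028, -0.033], TCP at [0.197, 0.672, 0.195] pointing down, gripper open.
Joint ranges: [-2.77, 2.77], [-0.74, 2.19], [0, 2.66], [-1.06, 4.2], [0.31, 2.87], [-3.08, 3.08]. Speed limits (rad/s): [1.89, 1.89, 2.39, 3.14, 3.14, 3.14].

### API

Orientations are given as a 3x3 rotation matrix whose columns are the frame's x, y, z axes.
In Python, from workcell import ctrl, eyes gives the robot as it stands.
- The arm moves only by the shell command python3 -m crank 'ROWS' [FORCE]. ROWS is text: rows parted by semicolons, each of 7 numbers parted by spaces: the finger opening in m, from 0 to 0.0912, then the shift along the tool's x, y, z in m, then the turn, a rotation vector about the tool's x, y, z in rad. A call has 1 to 8 rows; each row shifts and turns the commanded pose from where the row before left it, along the tool's axes as they then stand; what a row does not reach is not made up. A row lasts 1/8 s, in which the tool goes at most 62.5 mm and 10.7 degrees, less where a joint would pass 70% of its speed; a pose out of reach is approached as far as the arm can. A call with a gripper value outside its range is refused whole. The fingers move at their own pace and stop on an object; FORCE is the grip in N (left out, the last holds). Time passes only in rows, so rows that do not move let the fingers close. It gives the time, the measured TCP pose, the force, the opening and the grip force at its end, in the units of the state.
- ctrl.state(): the state, without advancing time (a new reading comes with each control period).
- eyes.get_image(name): name is "scene" or "top" or "wrist"; returns a dict with "pixels" (400x640x3 uint8, blue, green, red), "depth" (400x640 float32, m along the optical axis (not along the pixel's ray), 0 where there is no reading), "fx", "fy", "cx", "cy" (pixels), "k1" (the pictures are not rectified: a ray, as slopes to the right and down, at radius r is drawn at 1 + k1 r^2 times it, then the intrinsics apply), "world_to_cam" (4x4, takes a point from world to camera coordinates). Camera axes: x right, y down, z forward; pixel columns grow to the right and rows downward; lengths in m; the calibration is good to about 2 mm. A picture is of the moment at which its call begins.
- ctrl.job_done(): hands the job in; it is judged then, once.
Trained networks look in the newest picture that a camera, given by its name, has taken for a name from the list of things; names that differ only in an ending like _2 or _b are one class to them, and where a whole thing is asked for, a point or a joint stands for the part that bears it (a point fixed in the world has none). Each returns a list of dicts, best first, with "score" (0 to 1); they miss things now and then, are a little off and sometimes report something else, mostly with a low value. They report only what shows in the picture. A call takes as long as a camera call.
- eyes.outline_of(label, camera): "pixels" (400x640 bool, what is visible of it).
- eyes.pinpoint(label, camera): "point" ([x, y, z] in m, in world coordinates, good to about 4 mm: a listed point, or the origin of a listed thing).
The state is a dict: "time": time; "qpos": joint angles; "joint_velocities": joint speeds; "effort": joint torques, N m; "eef_pos": TCP position; "eef_rot": TCP orientation; "wrist_force": force on the tool from outside, world axes, zero at the start; "ft_torque": the same for the moment, N m; "width": finger opening in m; "grasp_force": force on a finger pad.
Only numpy, scipy, OpenCV 4.12 (cv2) and the standard library are available. Lean on these libraries where they do the work, as an engineer would, in place of code of your own. Each camera call takes 0.05 s, during which the arm holds its last target. There are 200 camera calls.

## Working session

There is one attempt and no reset: what is moved stays moved. The work goes in short steps, Python scripts to look and compute and a shell command to move; the robot and the scene stay as the last step left them, time stands still between calls to the robot, and variables do not carry over. Pictures are saved under pics/ and viewed, at most 10 in all, crops included, and the job is handed in when it is done.

```bash
mkdir -p pics
cat > h.py <<'E'
import numpy as np, cv2
from workcell import ctrl, eyes
def pts(im):
    h,w=im["depth"].shape; u,v=np.meshgrid(np.arange(w),np.arange(h))
    K=np.array([[im["fx"],0,im["cx"]],[0,im["fy"],im["cy"]],[0,0,1.]])
    p=np.stack([u,v],-1).reshape(-1,1,2).astype(np.float64)
    n=cv2.undistortPoints(p,K,np.array([im["k1"],0,0,0,0.])).reshape(h,w,2)
    d=im["depth"].astype(float); T=np.linalg.inv(im["world_to_cam"])
    c=np.dstack([n*d[...,None],d]); return c@T[:3,:3].T+T[:3,3]
E
python3 - <<'E'
from h import *
s=ctrl.state(); print(s["time"],s["eef_pos"],s["eef_rot"],s["width"])
P=[]
for c in("top","scene"):
    im=eyes.get_image(c); P.append(im["pixels"]); X=pts(im)
    for l in("ring_medium","ring_small","ring_large","sizing_cone"):
        for r in eyes.pinpoint(l,c)[:3]: print(c,l,round(r["score"],2),np.round(r["point"],4))
        for r in eyes.outline_of(l,c)[:3]:
            m=r["pixels"]&(im["depth"]>0); q=X[m]
            if len(q): 
                v,u=np.nonzero(m); t=q[q[:,2]>np.percentile(q[:,2],90)-.008]
                (a,b),rad=cv2.minEnclosingCircle(q[:,:2].astype(np.float32)); print("  ol",round(r["score"],2),m.sum(),"px",u.mean().round(),v.mean().round(),"top med",np.median(t,0).round(4),"circ",round(a,4),round(b,4),round(rad,4))
cv2.imwrite("pics/a.png",cv2.resize(np.vstack(P),(480,600)))
E
```

```text
0.0 [0.19653976 0.67139144 0.1940554 ] [[-9.59725807e-01  2.80938179e-01 -3.38874610e-04]
 [ 2.80938383e-01  9.59725188e-01 -1.09053796e-03]
 [ 1.88527481e-05 -1.14182031e-03 -9.99999348e-01]] 0.09113983923104946
top ring_medium 0.52 [ 0.44    0.0335 -0.0024]
  ol 0.68 252 px 286.0 235.0 top med [0.441  0.0319 0.0156] circ 0.4421 0.0322 0.0268
top ring_small 0.57 [ 0.4688 -0.1402  0.0017]
  ol 0.68 199 px 364.0 223.0 top med [ 0.4723 -0.1352  0.0156] circ 0.4737 -0.1358 0.0212
top ring_large 0.91 [ 0.4322 -0.28   -0.001 ]
  ol 0.57 401 px 431.0 245.0 top med [ 0.4303 -0.2822  0.0156] circ 0.43 -0.2831 0.0347
top sizing_cone 0.94 [ 0.5383  0.1749 -0.0047]
top sizing_cone 0.37 [ 0.4335 -0.2776  0.0005]
  ol 0.87 1311 px 222.0 192.0 top med [0.5323 0.1745 0.0733] circ 0.5312 0.1786 0.047
scene ring_medium 0.64 [0.442  0.0288 0.0035]
  ol 0.66 334 px 278.0 216.0 top med [0.4361 0.0316 0.0143] circ 0.4387 0.0319 0.0267
  ol 0.59 252 px 351.0 231.0 top med [ 0.4682 -0.1365  0.0147] circ 0.4766 -0.1333 0.0292
scene ring_large 0.56 [ 0.4293 -0.2793 -0.0009]
  ol 0.91 458 px 407.0 269.0 top med [ 0.4251 -0.281   0.0157] circ 0.4315 -0.274 0.0388
scene sizing_cone 0.77 [ 0.5345  0.1797 -0.0008]
  ol 0.91 986 px 246.0 169.0 top med [0.5265 0.1744 0.0729] circ 0.558 0.2011 0.0806
```

View pics/a.png

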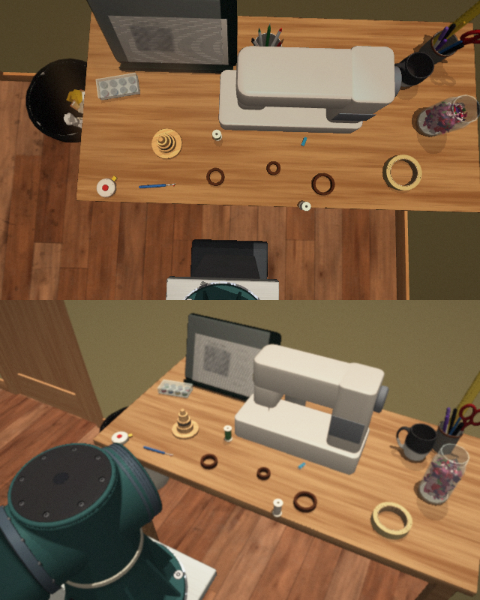

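The top picture shows the rings in a row, with medium at (286,235), small at (364,223) and large at (431,245) in full-image pixels. The cone is at (222,192). Sizes and order agree with the networks, so I'm moving over the cone first.

```bash
python3 -m crank '0.08 0 0 0 0 0 -0.142; 0.08 0 0 0 0 0 -0.142; 0.08 -0.03 -0.047 0 0 0 0; 0.08 -0.03 -0.047 0 0 0 0; 0.08 -0.03 -0.047 0 0 0 0; 0.08 -0.03 -0.047 0 0 0 0; 0.08 -0.03 -0.047 0 0 0 0; 0.08 -0.03 -0.047 0 0 0 0'
python3 -m crank '0.08 -0.03 -0.047 0 0 0 0; 0.08 -0.03 -0.047 0 0 0 0; 0.08 -0.03 -0.047 0 0 0 0; 0.08 -0.03 -0.047 0 0 0 0; 0.08 0 0 0 0 0 0; 0.08 0 0 0 0 0 0'
cat > look.py <<'E'
from h import *
import sys
im=eyes.get_image("wrist"); X=pts(im); s=ctrl.state()
print(s["time"],np.round(s["eef_pos"],4),np.round(s["eef_rot"],3).tolist(),s["width"],s["grasp_force"],np.round(s["wrist_force"],1))
for l in sys.argv[2:]:
    for r in eyes.pinpoint(l,"wrist")[:2]: print(l,round(r["score"],2),np.round(r["point"],4))
    for r in eyes.outline_of(l,"wrist")[:2]:
        m=r["pixels"]&(im["depth"]>0); q=X[m]
        if len(q)<30: continue
        z=q[:,2]; v,u=np.nonzero(m); print("  ol",round(r["score"],2),m.sum(),"px",u.mean().round(),v.mean().round(),"z",np.percentile(z,[2,50,98]).round(4))
        for a,b in((.012,.02),(.045,.054),(.067,.077),(.083,.094)):
            t=q[(z>a)&(z<b)]
            if len(t)>20:
                c,rad=cv2.minEnclosingCircle(t[:,:2].astype(np.float32)); print("   z",a,b,len(t),"circ",np.round(c,4),round(rad,4),"med",np.median(t,0).round(4),"pct",np.percentile(t[:,:2],[1,99],axis=0).round(4).tolist())
cv2.imwrite(f"pics/{sys.argv[1]}.png",im["pixels"])
E
python3 look.py b sizing_cone ring_medium
```

```text
time: 1.9
eef_pos: [0.3773, 0.3882, 0.195]
eef_rot: [[-1.0, 0.001, 0.0], [0.001, 1.0, 0.0], [-0.0, 0.0, -1.0]]
wrist_force: [1.6, -0.4, 0.6]
width: 0.0797
grasp_force: 0.0
time: 2.65
eef_pos: [0.4962, 0.2017, 0.1947]
eef_rot: [[-1.0, 0.001, -0.0], [0.001, 1.0, 0.0], [0.0, 0.0, -1.0]]
wrist_force: [0.3, 0.4, -0.2]
width: 0.08
grasp_force: 0.0
2.7 [0.4959 0.2022 0.1947] [[-1.0, 0.0, -0.0], [0.0, 1.0, 0.0], [0.0, 0.0, -1.0]] 0.07994643977649599 0.0 [ 0.4  0.3 -1.3]
sizing_cone 0.63 [ 0.5315  0.1731 -0.003 ]
  ol 0.56 3192 px 300.0 205.0 z [0.0058 0.0105 0.0871]
   z 0.012 0.02 70 circ [0.5355 0.1793] 0.0307 med [0.5106 0.1825 0.0162] pct [[0.5066, 0.1539], [0.5391, 0.2038]]
   z 0.045 0.054 314 circ [0.533  0.1767] 0.0215 med [0.5221 0.1803 0.0494] pct [[0.5132, 0.1564], [0.5485, 0.1973]]
   z 0.067 0.077 272 circ [0.5337 0.1769] 0.0149 med [0.5279 0.1784 0.0714] pct [[0.5196, 0.1625], [0.5477, 0.1905]]
   z 0.083 0.094 138 circ [0.5335 0.1767] 0.0077 med [0.5326 0.1766 0.0869] pct [[0.5268, 0.1696], [0.5403, 0.1832]]
ring_medium 0.67 [ 0.4428  0.0279 -0.0007]
  ol 0.96 814 px 187.0 139.0 z [0.001  0.0148 0.0169]
   z 0.012 0.02 593 circ [0.4411 0.0312] 0.026 med [0.4416 0.0344 0.0152] pct [[0.4183, 0.0074], [0.4652, 0.0552]]
```

View pics/b.png

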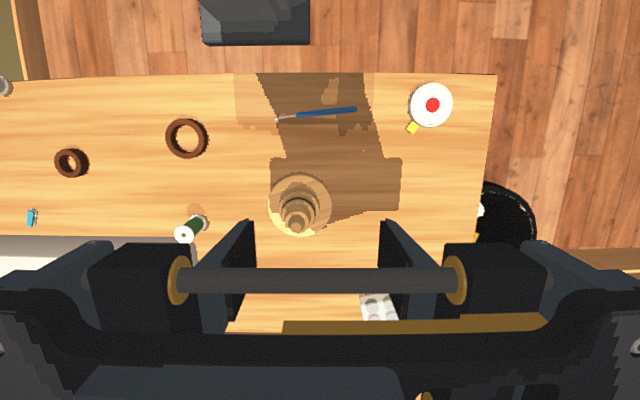

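Wrist picture: cone at (300,205), medium ring at (187,139), and a thread spool at (188,230) clear of the finger path. The fits give the cone at (0.5334, 0.1768) and the ring at (0.441, 0.031). Next I go above the ring.

```bash
python3 -m crank '0.08 0.0137 -0.0427 0 0 0 0; 0.08 0.0137 -0.0427 0 0 0 0; 0.08 0.0137 -0.0427 0 0 0 0; 0.08 0.0137 -0.0427 0 0 0 0; 0.08 0 0 0.04 0 0 0; 0.08 0 0 0.04 0 0 0; 0.08 0 0 0 0 0 0; 0.08 0 0 0 0 0 0'
python3 look.py c ring_medium
```

```text
time: 3.9
eef_pos: [0.442, 0.0312, 0.1159]
eef_rot: [[-1.0, 0.0, 0.001], [0.0, 1.0, 0.0], [-0.001, 0.0, -1.0]]
wrist_force: [-0.3, 0.4, -0.1]
width: 0.0799
grasp_force: 0.0
3.95 [0.4424 0.0311 0.1162] [[-1.0, 0.0, 0.002], [0.0, 1.0, 0.0], [-0.002, 0.0, -1.0]] 0.079880398460639 0.0 [-1.   0.6 -0.5]
ring_medium 0.59 [ 4.412e-01  3.050e-02 -3.000e-04]
  ol 0.97 1151 px 317.0 193.0 z [0.0003 0.015  0.0168]
   z 0.012 0.02 959 circ [0.4406 0.0301] 0.0259 med [0.4392 0.0304 0.0152] pct [[0.4156, 0.0058], [0.4649, 0.0546]]
```

View pics/c.png

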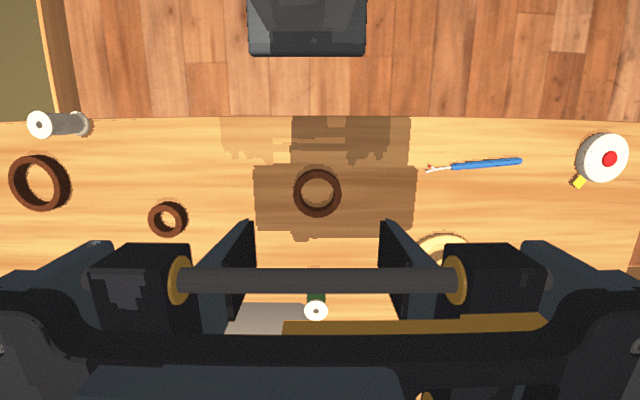

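Ring at (317,193), centred between the fingers and free all round. I'll descend and grip.

```bash
python3 -m crank '0.08 0.0015 -0.001 0.035 0 0 0; 0.08 0 0 0.035 0 0 0; 0.08 0 0 0.016 0 0 0; 0.08 0 0 0.01 0 0 0; 0.08 0 0 0 0 0 0; 0.045 0 0 0 0 0 0; 0.045 0 0 0 0 0 0; 0.045 0 0 0 0 0 0' 15
python3 -m crank '0.045 0 0 0 0 0 0; 0.045 0 0 0 0 0 0; 0.045 0 0 0 0 0 0; 0.045 0 0 0 0 0 0'
```

```text
time: 5.05
eef_pos: [0.4402, 0.0298, 0.0191]
eef_rot: [[-1.0, 0.001, 0.001], [0.001, 1.0, 0.0], [-0.001, 0.0, -1.0]]
wrist_force: [-1.4, -0.2, -0.8]
width: 0.0529
grasp_force: 0.0
time: 5.55
eef_pos: [0.4398, 0.0298, 0.0187]
eef_rot: [[-1.0, 0.001, -0.0], [0.001, 1.0, 0.0], [0.0, 0.0, -1.0]]
wrist_force: [0.7, -0.5, 0.6]
width: 0.0447
grasp_force: 0.0
```

```bash
python3 look.py d ring_medium
```

```text
5.6 [0.4399 0.0298 0.0187] [[-1.0, 0.001, -0.0], [0.001, 1.0, -0.0], [0.0, -0.0, -1.0]] 0.04505408020092108 0.0 [-0.1  0.3 -0.2]
  ol 0.63 2488 px 318.0 229.0 z [0.0016 0.015  0.0165]
   z 0.012 0.02 1931 circ [0.4406 0.0301] 0.0261 med [0.4385 0.0297 0.0153] pct [[0.4154, 0.0059], [0.4644, 0.0536]]
```

View pics/d.png

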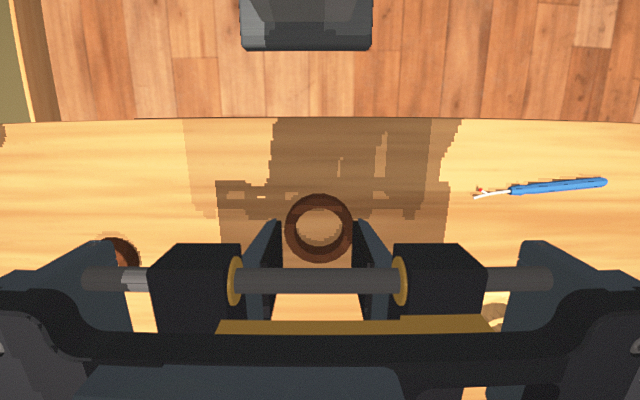

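Ring at (318,229) still sits between the fingers, with a small gap and no force, so the width reading seems to be off. I'll close further.

```bash
python3 -m crank '0.03 0 0 0 0 0 0; 0.03 0 0 0 0 0 0; 0.03 0 0 0 0 0 0; 0.03 0 0 0 0 0 0' 15; python3 look.py e ring_medium
```

```text
time: 6.2
eef_pos: [0.4399, 0.0298, 0.0187]
eef_rot: [[-1.0, 0.001, 0.0], [0.001, 1.0, -0.0], [-0.0, -0.0, -1.0]]
wrist_force: [-0.5, 1.0, 0.0]
width: 0.03
grasp_force: 0.0
6.25 [0.4399 0.0298 0.0188] [[-1.0, 0.001, 0.0], [0.001, 1.0, -0.0], [-0.0, -0.0, -1.0]] 0.029582091730942003 0.0 [-0.7 -0.6  0.4]
  ol 0.56 1959 px 317.0 227.0 z [-0.0003  0.0148  0.0166]
   z 0.012 0.02 1372 circ [0.4405 0.0303] 0.026 med [0.4288 0.0283 0.0152] pct [[0.4153, 0.009], [0.4649, 0.0512]]
```

View pics/e.png

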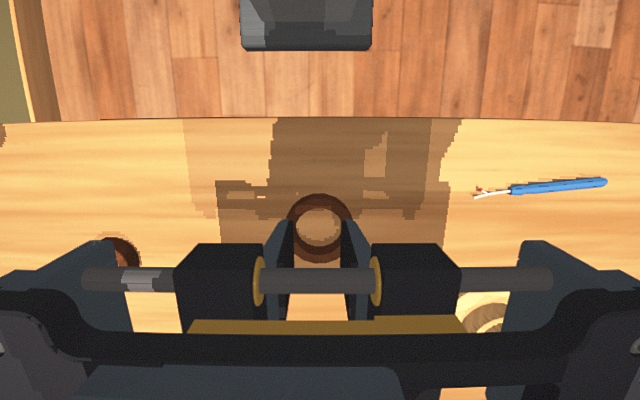

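The fingers (265–290 and 345–370, rows 225–320) now overlap the ring from above, so the tips are higher than the reading says. I'll measure them in depth.

Run:
```python
from h import *
im=eyes.get_image("wrist");X=pts(im)
for v in range(215,320,12): print(v,[(u,*np.round(X[v,u],3)) for u in (268,278,286,292,350,358)])
for c in("scene",):
    im=eyes.get_image(c); cv2.imwrite("pics/f.png",cv2.resize(im["pixels"][120:320,180:480],(780,520)))
```

```text
215 [(268, np.float64(0.434), np.float64(-0.009), np.float64(-0.001)), (278, np.float64(0.433), np.float64(-0.001), np.float64(-0.001)), (286, np.float64(0.434), np.float64(0.005), np.float64(-0.001)), (292, np.float64(0.428), np.float64(0.011), np.float64(0.015)), (350, np.float64(0.428), np.float64(0.053), np.float64(0.013)), (358, np.float64(0.433), np.float64(0.061), np.float64(-0.001))]
227 [(268, np.float64(0.443), np.float64(-0.009), np.float64(-0.0)), (278, np.float64(0.422), np.float64(0.006), np.float64(0.054)), (286, np.float64(0.423), np.float64(0.011), np.float64(0.05)), (292, np.float64(0.426), np.float64(0.014), np.float64(0.043)), (350, np.float64(0.422), np.float64(0.048), np.float64(0.053)), (358, np.float64(0.423), np.float64(0.053), np.float64(0.052))]
239 [(268, np.float64(0.422), np.float64(0.003), np.float64(0.07)), (278, np.float64(0.422), np.float64(0.009), np.float64(0.071)), (286, np.float64(0.424), np.float64(0.012), np.float64(0.067)), (292, np.float64(0.433), np.float64(0.014), np.float64(0.045)), (350, np.float64(0.423), np.float64(0.047), np.float64(0.
[... 1688 characters left out ...]
8, np.float64(0.443), np.float64(0.011), np.float64(0.092)), (286, np.float64(0.448), np.float64(0.014), np.float64(0.086)), (292, np.float64(0.509), np.float64(0.008), np.float64(-0.0)), (350, np.float64(0.442), np.float64(0.044), np.float64(0.094)), (358, np.float64(0.438), np.float64(0.047), np.float64(0.1))]
311 [(268, np.float64(0.43), np.float64(0.011), np.float64(0.118)), (278, np.float64(0.448), np.float64(0.011), np.float64(0.095)), (286, np.float64(0.453), np.float64(0.014), np.float64(0.089)), (292, np.float64(0.521), np.float64(0.008), np.float64(-0.001)), (350, np.float64(0.449), np.float64(0.045), np.float64(0.094)), (358, np.float64(0.444), np.float64(0.047), np.float64(0.1))]
```

View pics/f.png

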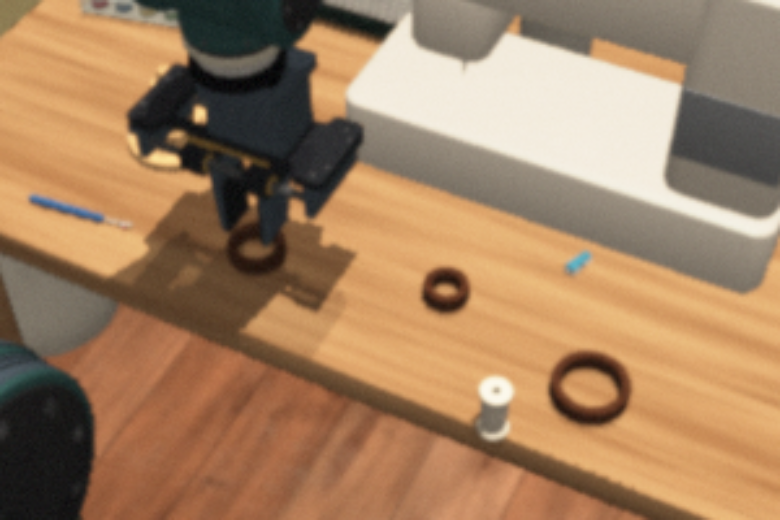

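The scene crop shows the fingertips at about (235–270, 235), hovering well above the ring. Depth puts the lowest finger points near z = 0.043, although the TCP reading implies 0.002. I'll quantify that with the fingers open.

```bash
python3 -m crank '0.08 0 0 0 0 0 0; 0.08 0 0 0 0 0 0; 0.08 0 0 0 0 0 0; 0.08 0 0 0 0 0 0; 0.08 0 0 0 0 0 0'
cat > tips.py <<'E'
from h import *
s=ctrl.state(); p=s["eef_pos"]; im=eyes.get_image("wrist"); X=pts(im)
w=s["width"]/2; print(np.round(p,4),s["width"],s["grasp_force"])
for sg in(-1,1):
    d=(X[...,1]-p[1])*sg
    m=(im["depth"]>0)&(abs(X[...,0]-p[0])<.022)&(d>w-.004)&(d<w+.018)&(X[...,2]>p[2]-.01)&(X[...,2]<p[2]+.07)
    z=np.sort(X[m][:,2]); print(sg,m.sum(),np.round(z[[0,3,10,30]],4), "x",np.percentile(X[m][:,0],[1,99]).round(4),"inner y",np.percentile(d[m],2).round(4))
E
python3 tips.py
```

```text
time: 7.08
eef_pos: [0.4399, 0.0298, 0.0187]
eef_rot: [[-1.0, 0.001, -0.0], [0.001, 1.0, 0.0], [0.0, 0.0, -1.0]]
wrist_force: [-0.6, -0.1, 0.1]
width: 0.077
grasp_force: 0.0
[0.4399 0.0298 0.0187] 0.07699126259959244 0.0
-1 1555 [0.0369 0.0372 0.0379 0.039 ] x [0.4218 0.4551] inner y 0.0391
1 1575 [0.0369 0.037  0.0377 0.0388] x [0.4217 0.4548] inner y 0.0374
```

The tips are really about 36 mm higher than the reading implies (z ≈ 0.037). I'll lower in two steps and re-measure in between.

```bash
python3 -m crank '0.08 -0.0005 0 0.012 0 0 0; 0.08 0 0 0.012 0 0 0; 0.08 0 0 0 0 0 0; 0.08 0 0 0 0 0 0'; python3 tips.py
```

```text
time: 7.62
eef_pos: [0.4402, 0.0298, -0.0055]
eef_rot: [[-1.0, 0.001, -0.001], [0.001, 1.0, 0.0], [0.001, 0.0, -1.0]]
wrist_force: [-0.6, 0.1, -0.5]
width: 0.0801
grasp_force: 0.0
[ 0.4402  0.0298 -0.0055] 0.08014754983190099 0.0
-1 2598 [-0.0023 -0.0022 -0.002  -0.0017] x [0.4189 0.4604] inner y 0.0368
1 2504 [-0.0022 -0.0021 -0.0019 -0.0017] x [0.4188 0.4599] inner y 0.0367
```

```bash
python3 -m crank '0.08 0 0 0.004 0 0 0; 0.08 0 0 0.003 0 0 0; 0.08 0 0 0.002 0 0 0; 0.04 0 0 0 0 0 0; 0.04 0 0 0 0 0 0; 0.04 0 0 0 0 0 0; 0.04 0 0 0 0 0 0; 0.04 0 0 0 0 0 0' 15
python3 look.py g ring_medium
```

```text
time: 8.68
eef_pos: [0.4404, 0.0298, -0.0142]
eef_rot: [[-1.0, 0.001, 0.0], [0.001, 1.0, -0.0], [-0.0, -0.0, -1.0]]
wrist_force: [-0.3, -0.5, 1.3]
width: 0.0517
grasp_force: 15.0
8.725 [ 0.4404  0.0298 -0.0142] [[-1.0, 0.001, 0.0], [0.001, 1.0, -0.0], [-0.0, -0.0, -1.0]] 0.05123642887140412 15.000095574650913 [ 0.7 -0.1  1.9]
  ol 0.68 2597 px 317.0 236.0 z [0.0013 0.0149 0.0165]
   z 0.012 0.02 1910 circ [0.4403 0.0286] 0.026 med [0.4287 0.029  0.0153] pct [[0.4152, 0.004], [0.4514, 0.0535]]
```

View pics/g.png

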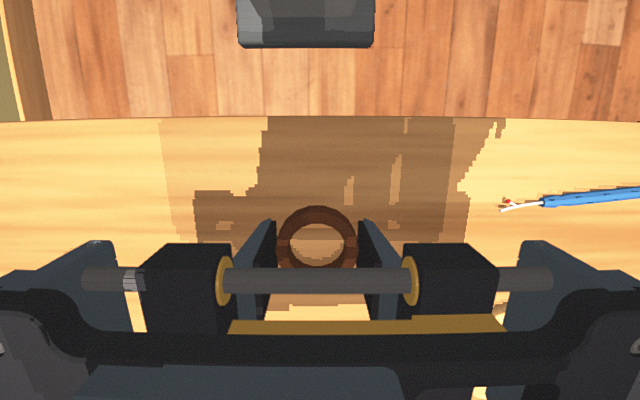

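Ring gripped at its 52 mm diameter (317,240) with 15 N. I'll lift and carry it over the cone.

```bash
python3 -m crank '0.04 0 0 -0.015 0 0 0; 0.04 0 0 -0.035 0 0 0; 0.04 0 0 -0.04 0 0 0; 0.04 0 0 -0.04 0 0 0; 0.04 -0.0233 0.0367 0 0 0 0; 0.04 -0.0233 0.0367 0 0 0 0; 0.04 -0.0233 0.0367 0 0 0 0; 0.04 -0.0233 0.0367 0 0 0 0' 15
python3 -m crank '0.04 0 0 0 0 0 0; 0.04 0 0 0 0 0 0; 0.04 0 0 0 0 0 0'
python3 - <<'E'
from h import *
s=ctrl.state(); print(s["eef_pos"],s["width"],s["grasp_force"])
im=eyes.get_image("wrist"); X=pts(im)
for l in("ring_medium","sizing_cone"):
    for r in eyes.outline_of(l,"wrist")[:1]:
        q=X[r["pixels"]&(im["depth"]>0)]; z=q[:,2]; print(l,r["score"],len(q),np.percentile(z,[2,50,98]).round(4))
        for a,b in((.04,.056),(.065,.078),(.083,.094),(.13,.16)):
            t=q[(z>a)&(z<b)]
            if len(t)>20:
                c,R=cv2.minEnclosingCircle(t[:,:2].astype(np.float32)); print(a,len(t),np.round(c,4),round(R,4),"z",np.median(t[:,2]).round(4))
t=X[(im["depth"]>0)&(X[...,2]>.125)&(X[...,2]<.155)&(np.hypot(X[...,0]-.533,X[...,1]-.177)<.03)&(abs(X[...,1]-.177)<.024)]
if len(t):
    # level: fit plane to top face
    u=t[t[:,2]>np.percentile(t[:,2],60)]; A=np.c_[u[:,:2]-[.533,.177],np.ones(len(u))]; print("plane",np.linalg.lstsq(A,u[:,2],rcond=None)[0],len(u))
cv2.imwrite("pics/i.png",im["pixels"])
E
```

```text
time: 9.82
eef_pos: [0.5343, 0.1779, 0.1169]
eef_rot: [[-1.0, 0.001, 0.001], [0.001, 1.0, 0.0], [-0.001, 0.0, -1.0]]
wrist_force: [0.4, -0.8, -0.0]
width: 0.0521
grasp_force: 15.0
time: 10.2
eef_pos: [0.5331, 0.1757, 0.116]
eef_rot: [[-1.0, 0.001, -0.0], [0.001, 1.0, -0.0], [0.0, -0.0, -1.0]]
wrist_force: [0.2, -1.6, 0.2]
width: 0.0519
grasp_force: 15.0
[0.53306776 0.17573133 0.11598902] 0.05187895427638545 14.999935536179692
ring_medium 0.83 2606 [0.1317 0.1451 0.1467]
0.13 2586 [0.533  0.1745] 0.026 z 0.1451
sizing_cone 0.96 4172 [0.0076 0.0101 0.0721]
0.04 571 [0.5334 0.1766] 0.0218 z 0.0493
0.065 277 [0.5335 0.1767] 0.015 z 0.0711
0.083 34 [0.5391 0.1762] 0.0046 z 0.0869
plane [0.00991321 0.03126257 0.1463795 ] 1057
```

View pics/i.png

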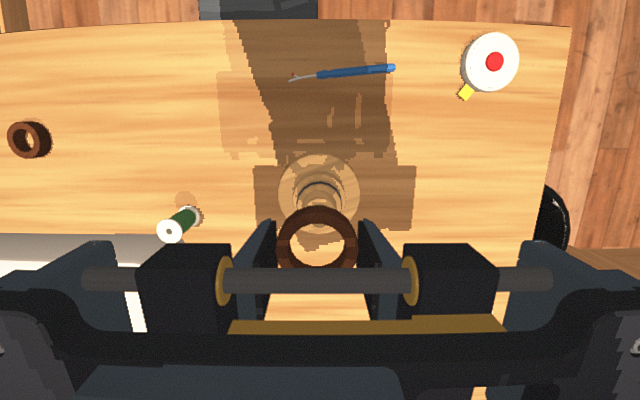

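Ring at (317,240) is held level, and the cone sits behind it at (320,195). The ring centre measures about 2 mm short in y, so I'll correct that and lower halfway.

```bash
python3 -m crank '0.04 -0.0004 0.002 0 0 0 0; 0.04 0 0 0.015 0 0 0; 0.04 0 0 0.015 0 0 0; 0.04 0 0 0.012 0 0 0; 0.04 0 0 0.008 0 0 0; 0.04 0 0 0 0 0 0; 0.04 0 0 0 0 0 0; 0.04 0 0 0 0 0 0'
cat > chk.py <<'E'
from h import *
s=ctrl.state(); print(s["time"],np.round(s["eef_pos"],4),s["width"],s["grasp_force"],np.round(s["wrist_force"],1))
im=eyes.get_image("wrist"); X=pts(im); zt=s["eef_pos"][2]+.0302
for l in("ring_medium","sizing_cone"):
    for r in eyes.outline_of(l,"wrist")[:1]:
        q=X[r["pixels"]&(im["depth"]>0)]; z=q[:,2]; print(l,round(r["score"],2),len(q),np.percentile(z,[2,50,98]).round(4))
        for a,b in ([(zt-.004,zt+.004)] if l[0]=="r" else [(.083,.094),(.067,.077),(.045,.054),(.006,.013)]):
            t=q[(z>a)&(z<b)]
            if len(t)>20:
                c,R=cv2.minEnclosingCircle(t[:,:2].astype(np.float32)); print(" ",round(a,3),len(t),np.round(c,4),round(R,4),"z",np.median(t[:,2]).round(4))
cv2.imwrite("pics/last.png",im["pixels"])
E
python3 chk.py
```

```text
time: 11.35
eef_pos: [0.5344, 0.1786, 0.0662]
eef_rot: [[-1.0, 0.001, 0.001], [0.001, 1.0, 0.0], [-0.001, 0.0, -1.0]]
wrist_force: [0.3, -1.2, -0.4]
width: 0.0517
grasp_force: 15.0
11.35 [0.5344 0.1786 0.0662] 0.05166414092267806 14.999912821222097 [ 0.3 -1.2 -0.4]
ring_medium 0.84 2755 [0.0092 0.0952 0.0968]
  0.092 1924 [0.5345 0.1775] 0.0262 z 0.0956
sizing_cone 0.95 5439 [0.0079 0.0102 0.0874]
  0.083 388 [0.5278 0.1652] 0.0204 z 0.0868
  0.067 349 [0.5351 0.177 ] 0.0146 z 0.0717
  0.045 354 [0.533  0.1769] 0.0215 z 0.049
  0.006 3053 [0.5331 0.1766] 0.0446 z 0.0094
```

```bash
python3 -m crank '0.04 0.001 -0.0008 0 0 0 0; 0.04 0 0 0.007 0 0 0; 0.04 0 0 0.007 0 0 0; 0.04 0 0 0.005 0 0 0; 0.04 0 0 0 0 0 0; 0.04 0 0 0 0 0 0'; python3 chk.py
```

```text
time: 12.25
eef_pos: [0.5332, 0.1778, 0.0468]
eef_rot: [[-1.0, 0.001, 0.0], [0.001, 1.0, 0.0], [-0.0, 0.0, -1.0]]
wrist_force: [-0.1, 0.3, -1.2]
width: 0.052
grasp_force: 15.0
12.25 [0.5332 0.1778 0.0468] 0.05195598333570739 14.999939734116197 [-0.1  0.3 -1.2]
ring_medium 0.62 2540 [0.0631 0.0759 0.0775]
  0.073 1917 [0.5328 0.1766] 0.0259 z 0.0762
sizing_cone 0.69 6248 [0.0068 0.0106 0.0874]
  0.083 460 [0.5332 0.1767] 0.0077 z 0.0867
  0.067 885 [0.5202 0.1783] 0.028 z 0.0714
  0.045 95 [0.5328 0.1769] 0.0212 z 0.0496
  0.006 3167 [0.5336 0.1766] 0.0449 z 0.0094
```

```bash
python3 -m crank '0.04 -0.0003 0 0.004 0 0 0; 0.04 0 0 0.003 0 0 0; 0.04 0 0 0.002 0 0 0; 0.04 0 0 0.001 0 0 0; 0.04 0 0 0 0 0 0; 0.04 0 0 0 0 0 0'; python3 chk.py
```

```text
time: 13.15
eef_pos: [0.5334, 0.1778, 0.0368]
eef_rot: [[-1.0, 0.001, 0.0], [0.001, 1.0, 0.0], [-0.0, 0.0, -1.0]]
wrist_force: [-0.3, 0.4, -0.5]
width: 0.0516
grasp_force: 15.0
13.15 [0.5334 0.1778 0.0368] 0.05156000481320436 14.999984039459378 [-0.3  0.4 -0.5]
ring_medium 0.89 2422 [0.0529 0.066  0.0675]
  0.063 1922 [0.5334 0.1766] 0.0262 z 0.0663
sizing_cone 0.97 6392 [0.0069 0.0107 0.0866]
  0.083 326 [0.533  0.1767] 0.0077 z 0.0863
  0.067 925 [0.5333 0.1767] 0.0148 z 0.0714
  0.045 83 [0.5282 0.1746] 0.0227 z 0.0504
  0.006 3242 [0.5305 0.1765] 0.0445 z 0.0093
```

Underside is at about 0.050–0.051 and the ring is centred. I'll nudge 1 mm further, release, and retreat straight up.

```bash
python3 -m crank '0.04 0 0 0.001 0 0 0; 0.04 0 0 0 0 0 0; 0.06 0 0 0 0 0 0; 0.072 0 0 0 0 0 0; 0.08 0 0 0 0 0 0; 0.08 0 0 0 0 0 0; 0.08 0 0 0 0 0 0'; python3 -m crank '0.08 0 0 -0.02 0 0 0; 0.08 0 0 -0.04 0 0 0; 0.08 0 0 -0.05 0 0 0; 0.08 0.03 0 -0.03 0 0 0; 0.08 0 0 0 0 0 0; 0.08 0 0 0 0 0 0; 0.08 0 0 0 0 0 0'
python3 - <<'E'
from h import *
im=eyes.get_image("wrist"); X=pts(im)
r=eyes.outline_of("ring_medium","wrist")
for r in r[:2]:
    q=X[r["pixels"]&(im["depth"]>0)]; t=q[(q[:,2]>.055)&(q[:,2]<.075)]
    print(r["score"],len(q),np.median(q,0))
    if len(t)>20:
        u=t[t[:,2]>.0635]; A=np.c_[u[:,:2]-u[:,:2].mean(0),np.ones(len(u))]; print(cv2.minEnclosingCircle(t[:,:2].astype(np.float32)),"plane",np.linalg.lstsq(A,u[:,2],rcond=None)[0])
cv2.imwrite("pics/z.png",im["pixels"])
E
```

```text
time: 14.18
eef_pos: [0.5334, 0.1777, 0.0357]
eef_rot: [[-1.0, 0.001, -0.0], [0.001, 1.0, -0.0], [0.0, -0.0, -1.0]]
wrist_force: [-0.3, -0.2, -0.9]
width: 0.0798
grasp_force: 0.0
time: 15.05
eef_pos: [0.5034, 0.1776, 0.175]
eef_rot: [[-1.0, 0.001, -0.001], [0.001, 1.0, -0.0], [0.001, -0.0, -1.0]]
wrist_force: [1.0, 0.2, -0.0]
width: 0.08
grasp_force: 0.0
0.89 1093 [0.53061254 0.17582573 0.06505263]
((0.533261239528656, 0.17658671736717224), 0.02594844438135624) plane [ 1.19027513e-02 -6.94003580e-06  6.54984504e-02]
```

View pics/z.png

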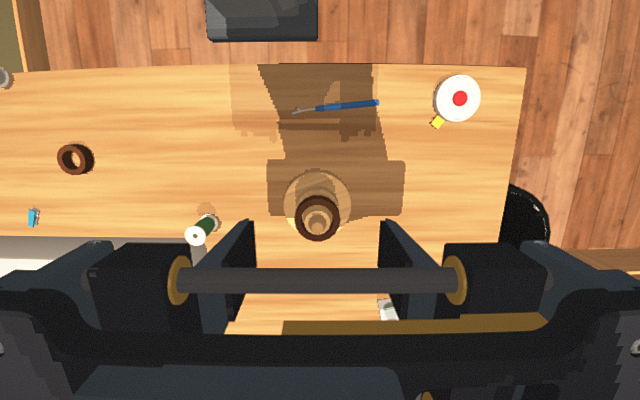

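The ring lies level and centred on the cone at (317,215), with its top at 0.0655, so its underside is at about 50 mm. The gripper is clear, so I'm handing in.

```bash
python3 -c "
from workcell import ctrl
print(ctrl.job_done())"
```

```text
the job is handed in; nothing more can be done
None
```

The middle-sized ring is released and lies level on the marked shoulder, centred to within about 1 mm by the wrist camera; the other two rings were left alone and the job is handed in, with no verdict returned.

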